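# Tip a roll-on bottle out of its tube and lay it in the long tray

### The job

Tip the cardboard tube on its hinged stand fully mouth-down, so that the roll-on bottle inside slides out onto the wire cradle; then take the bottle by its exposed end, draw it out of the tube and gently lay it flat in the long narrow carton tray (not the square one).

Things in the scene. Friction and masses are not known exactly. Their poses are not given: they have to be found in the camera images.
- tube (a joint): tilt of the brown cardboard tube on its steel stand, rad: about 0 at the start (level), positive = mouth down, stop at 0.52 (30 deg). The stiff hinge stays where left; pressing down on top of the tube near the mouth with about 4 N turns it. Fixed hinge 145 mm above the table, 20 mm above the tube's axis, 50 mm behind the mouth, between two uprights 156 mm high, 70 mm over their outsides.
- tube_mouth (a point): centre of the tube's open mouth; moves with the tube: x points out along its axis, y along the hinge, z up square to it. Tube 49 mm outside, 44 inside, 135 long, closed behind. Two 4 mm smooth wires, 15 mm over both, run through it and 65 mm out past the mouth as an open cradle with an end stop. The bottle's axis lies 6 mm below the tube's; the stop's top is 9 mm above the bottle's underside.
- bottle_center (a point): middle of the roll-on bottle, glass with gold cap, a plain cylinder 22 mm in diameter, 92 mm long, 45 g; x along its length to the cap. It starts deep in the tube, cap to the mouth; when fully tipped it slides until the cap meets the stop, 65 mm out, leaving 27 mm in the tube. To take it out, raise it 10 to 15 mm square to the tube to clear the stop, then draw it along the tube 30 mm or more.
- long_tray: fixed long narrow open carton tray; origin at the centre of its underside, z up, long side along y. Outside 76 (x) by 160 (y) by 30 mm high, walls and floor 4 mm. A square tray of the same make, 112 mm wide, stands near: not that one.
There are look-alikes about, which are no part of the job. Leave any pink look-alike of the long_tray alone.

How it is judged:
On the way, in this order (a step that is already met when the one before it is completed fails the run):
1. the tube is tipped mouth-down and the bottle has slid out onto the cradle (value of joint tube above 0.44 rad and x of bottle_center in the frame of tube_mouth between 0.008 and 0.03 m and contact force between the fingers and bottle below 0.1 N), for 0.2 s.
2. the bottle, held in the fingers, has been drawn clear of the tube (distance between bottle_center and tube_mouth above 0.055 m and contact force between the fingers and bottle above 0.5 N), for 0.1 s.
At the end, for the whole second after the job is handed in: The bottle lies flat (within 10 degrees of level) on the floor of the long tray, inside its walls, at rest (x of bottle_center in the frame of long_tray between -0.03 and 0.03 m and y of bottle_center in the frame of long_tray between -0.05 and 0.05 m and z of bottle_center in the frame of long_tray below 0.022 m and angle between bottle's own x axis and vertical between 1.4 and 1.74 rad and linear speed of bottle below 0.02 m/s); the robot touches nothing.
It fails at once if the bottle is dropped or thrown into the tray (over or in the tray, less than 80 mm up, faster than 0.8 m/s) (horizontal distance between bottle_center and long_tray below 0.08 m and z of bottle_center in the frame of long_tray below 0.08 m and linear speed of bottle above 0.8 m/s).
It also fails if it takes over 45 s, if anything falls off the work surface, if the arm or the gripper's body presses on something with over 40 N, if the wrist force passes 120 N, or if a joint passes its speed limit or range.

### The arm

A 6-joint arm with a two-finger parallel gripper is mounted at the origin on the work surface. World frame = base frame: x ahead of the robot, y to its left, z up, the work surface at z = 0. Lengths are in m, angles in rad, forces in N, time in s.
With the tool pointing down it reaches from about 0.275 to 0.85 m from the base axis. Payload 5.2 kg.
Tool frame: the origin (TCP) lies at the very end of the fingers, on their centre line; the grasp point (between the pads) lies 19 mm behind it; z points along the fingers, y is the line along which they close (so a half turn about z gives the same grasp; the last joint's range is limited). The gripper opens to 85 mm and grips with 20 to 120 N. Pads are 22 mm wide; open, the fingers measure 114 mm over their backs; the gripper's body (76 mm by 85 mm) begins 54 mm behind the grasp point. The pads swing forward as they close: fully open they stand 13 mm farther back than shut.
Start: joints at [-0.203, 0.259, 1.535, -0, 1.348, -0.203], TCP at [0.55, 0, 0.231] pointing down, gripper open.
Joint ranges: [-3.14, 3.14], [-0.91, 2.08], [0.19, 2.58], [-1.22, 4.36], [0.22, 2.71], [-3.12, 3.12]. Speed limits (rad/s): [2.57, 2.57, 3.14, 3.14, 3.14, 3.14].

### API

Orientations are given as a unit quaternion [w, x, y, z].
In Python, from workcell import env gives the robot as it stands. Calls block until the motion is done:
- env.movep(position, orientation): joint-space move of the TCP to a pose.
- env.servo_line(position, ori=None, velocity=0.15, f_stop=None): straight line of the TCP; ori=None keeps the orientation; velocity is the mean speed in m/s. With f_stop (N) it stops when the force on the tool has changed by that much, and returns True; else False.
- env.move_joints(angles): joint-space move.
- env.open_gripper() and env.gripper_close(force=None): open the fingers fully, or close them until they stop; force is the grip in N (None keeps the last).
- env.wait(seconds).
- env.solve_ik(position, orientation): joint angles nearest the present ones, or None.
- env.capture(name): name is "scene" or "side" or "wrist"; returns a dict with "image" (384x512x3 uint8, blue, green, red), "range_z" (384x512 float32, m along the optical axis (not along the pixel's ray), 0 where there is no reading), "fx", "fy", "cx", "cy" (pixels), "rvec" (rotation vector, rad) and "tvec" (3), from world to camera coordinates, as OpenCV has them; the wrist camera has in their place "hand_eye" (4x4, takes a point from camera to tool coordinates, whose origin is the TCP and whose axes are the flange's). Camera axes: x right, y down, z forward; pixel columns grow to the right and rows downward; lengths in m; the calibration is good to about 2 mm. A picture is of the moment at which its call begins: read the wrist's pose just before it.
A pose or a line that the arm cannot do raises env.IKError and nothing moves.
- env.finish_job(): hands the job in; it is judged then, once.
Readings, each from a call of its own:
- env.read_clock(): time.
- env.read_joint_pos(): joint angles.
- env.read_qd(): joint speeds.
- env.read_joint_efforts(): joint torques, N m.
- env.read_tool_pos(): TCP position.
- env.read_eef_rot(): TCP orientation.
- env.read_ft_force(): force on the tool from outside, world axes, zero at the start.
- env.read_torque(): the same for the moment, N m.
- env.read_grip_width(): finger opening in m.
- env.read_gripper_force(): force on a finger pad.
Only numpy, scipy, OpenCV 4.12 (cv2) and the standard library are available. Lean on these libraries where they do the work, as an engineer would, in place of code of your own. Each camera call takes 0.05 s, during which the arm holds its last target. There are 200 camera calls.

## Working session

There is one attempt and no reset: what is moved stays moved. The work goes in short steps, each a Python script; the robot and the scene stay as the last script left them, time stands still between calls to the robot, and variables do not carry over. Pictures are saved under pics/ and viewed, at most 10 in all, crops included, and the job is handed in when it is done.

```bash
mkdir -p pics; cat > h.py <<'E'
import numpy as np, cv2
from scipy.spatial.transform import Rotation as R
from workcell import env
def cloud(c):
    z=c["range_z"]; v,u=np.mgrid[:384,:512]
    p=np.stack([(u-c["cx"])/c["fx"]*z,(v-c["cy"])/c["fy"]*z,z],-1)
    if "hand_eye" in c:
        T=np.array(c["hand_eye"]); q=np.array(env.read_eef_rot())
        Rw=R.from_quat(q[[1,2,3,0]]).as_matrix()
        w=(p@T[:3,:3].T+T[:3,3])@Rw.T+np.array(env.read_tool_pos())
    else:
        Rm=cv2.Rodrigues(np.array(c["rvec"],float))[0]
        w=(p-np.array(c["tvec"]).ravel())@Rm
    w[z<=0]=np.nan
    return w
E
python3 - <<'E'
from h import *
ims=[]
for n in("scene","side"):
    c=env.capture(n); np.save(n+"_w.npy",cloud(c)); ims.append(c["image"]); cv2.imwrite(n+".png",c["image"])
    cv2.imwrite(f"pics/{n}0.png",cv2.resize(c["image"],(800,600)))
print(env.read_clock(),env.read_eef_rot())
E
```

```text
0.1 [-7.15778700e-04  7.07096295e-01  7.07116736e-01 -4.88634454e-04]
```

View pics/scene0.png

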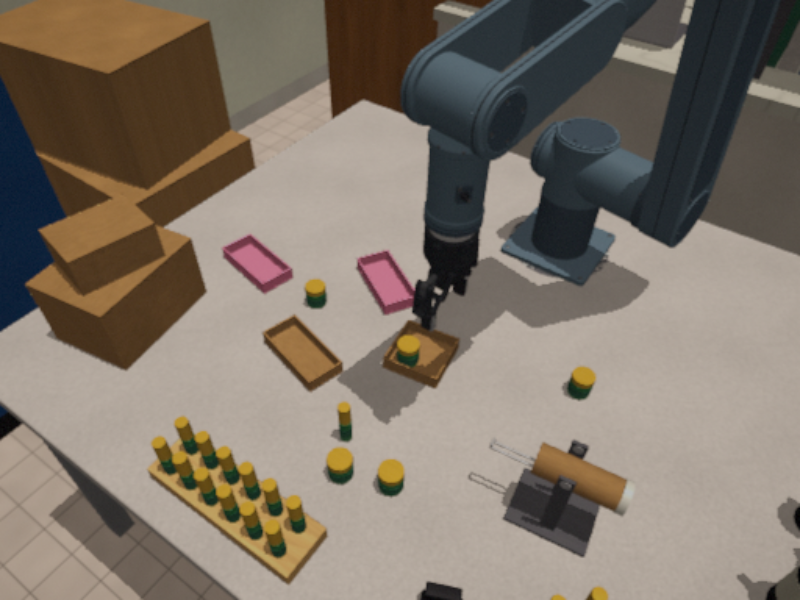

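View pics/side0.png

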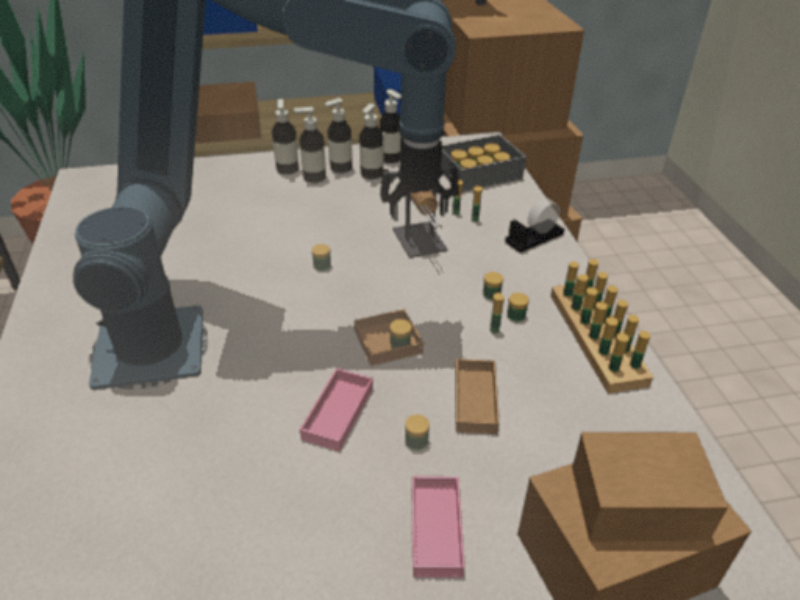

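The scene view shows the brown tube at about (585,475), its wires running left to about (480,460), and the long brown tray at (303,352). The square tray is at (422,352) and the pink look-alikes are further up.

```bash
python3 - <<'E'
from h import *
s=1/1.5625
w=np.load("scene_w.npy"); im=cv2.imread("scene.png"); hsv=cv2.cvtColor(im,cv2.COLOR_BGR2HSV)
def box(x0,x1,y0,y1):
    m=np.zeros(im.shape[:2],bool); m[int(y0*s):int(y1*s),int(x0*s):int(x1*s)]=1; return m
# tube: points between z .09-.16
br=(hsv[...,0]<22)&(hsv[...,1]>90)
m=box(520,640,435,520)&br&(w[...,2]>.09)&(w[...,2]<.2)
p=w[m]; print("tube",len(p),p.min(0),p.max(0))
c=p.mean(0); U,S,V=np.linalg.svd(p-c,full_matrices=False); print(c,V[0],S)
from scipy.optimize import least_squares
# cylinder fit r=.0245
def f(q):
    d=np.array([np.sin(q[2])*np.cos(q[3]),np.cos(q[2])*np.cos(q[3]),np.sin(q[3])]); o=np.array([q[0],c[1],q[1]])
    r=p-o; return np.linalg.norm(r-np.outer(r@d,d),axis=1)-.0245
d0=V[0]*np.sign(V[0][1])
q=least_squares(f,[c[0]+0.005,c[2]-.015,np.arctan2(d0[0],d0[1]),np.arcsin(d0[2])],loss="soft_l1",f_scale=.002); print("fit",q.x,np.abs(q.fun).mean())
d=np.array([np.sin(q.x[2])*np.cos(q.x[3]),np.cos(q.x[2])*np.cos(q.x[3]),np.sin(q.x[3])]); o=np.array([q.x[0],c[1],q.x[1]])
t=(p-o)@d; print("ends",np.percentile(t,[0,1,2,98,99,100]), "mouth",o+d*np.percentile(t,99))
# uprights: dark points above .147
m=box(500,640,430,560)&(w[...,2]>.05)&(hsv[...,2]<90); p2=w[m]; print("dark z",np.percentile(p2[:,2],[50,90,100]))
h=p2[p2[:,2]>.14]; print("upright tops",h[np.argsort(h[:,1])][::max(1,len(h)//12)])
# tray
for nm,ww,b in(("scene",w,box(255,350,308,395)),("side",np.load("side_w.npy"),box(445,505,350,440))):
    im2=cv2.cvtColor(cv2.imread(nm+".png"),cv2.COLOR_BGR2HSV)
    m=b&(im2[...,0]<22)&(im2[...,1]>80)&(ww[...,2]>.022)&(ww[...,2]<.04); p3=ww[m]
    r=cv2.minAreaRect((p3[:,:2]*1000).astype(np.float32)); print(nm,"tray",len(p3),r,p3[:,2].max())
E
```

```text
tube 1175 [0.5879635  0.21755318 0.10876821] [0.6528129  0.34295529 0.15564661]
[0.62666498 0.28295239 0.14186211] [ 0.10997227 -0.99344412  0.03122297] [1.23821024 0.45289872 0.19207652]
fit [ 0.61691719  0.1242947  -0.12177648 -0.02781481] 0.001125425249632851
ends [-0.06500922 -0.06337929 -0.06216287  0.05533982  0.05659022  0.05769465] mouth [0.61004551 0.3391018  0.12272086]
dark z [0.12480533 0.15123607 0.1590875 ]
upright tops [[0.58861681 0.2533328  0.15105157]
 [0.59031277 0.25741074 0.15714432]
 [0.5892811  0.26099677 0.15066164]
 [0.59016409 0.26300913 0.15376367]
 [0.65508884 0.26496025 0.15378946]
 [0.65430185 0.26676862 0.1545268 ]
 [0.6554936  0.26932296 0.14581565]
 [0.58764639 0.27058683 0.15756338]
 [0.65515743 0.27301317 0.14932094]
 [0.65503243 0.27484811 0.15112953]
 [0.65247421 0.27826499 0.14191443]
 [0.65254177 0.28107455 0.14960438]
 [0.65003509 0.28462359 0.14957767]]
scene tray 272 ((605.240478515625, -263.443115234375), (165.8689727783203, 76.01287078857422), 74.83883666992188) 0.034590191652226036
side tray 216 ((603.9511108398438, -268.6154479980469), (163.4398193359375, 73.33566284179688), 74.94499206542969) 0.03552159972479678
```

```bash
cat >> h.py <<'E'
UP=np.array([0,0,1.])
H=np.array([.6185,.2696,.145]); EH=np.array([.120,-.9928,0]); EH/=np.linalg.norm(EH)
TR=np.array([.6046,-.266,0]); TE=np.array([-np.cos(np.radians(74.9)),-np.sin(np.radians(74.9)),0])
def frame(eh,t):
    "t>0 = axis pointing down by t; returns e,n,quat(wxyz), tool square to axis"
    e=eh*np.cos(t)-UP*np.sin(t); n=eh*np.sin(t)+UP*np.cos(t)
    h=np.cross(n,e)*-1
    q=R.from_matrix(np.column_stack([-e,np.cross(-n,-e),-n])).as_quat()
    return e,n,q[[3,0,1,2]]
E
python3 - <<'E'
from h import *
e,n,q=frame(EH,0); print(R.from_quat(q[[1,2,3,0]]).as_matrix().round(2).tolist(), env.solve_ik(TR+[0,0,.15],frame(TE,-.5)[2]))
env.gripper_close(20)
P=H+EH*.038; P[2]=.20
env.movep(P,q); print(env.read_clock(),env.read_tool_pos())
P[2]=.165; env.servo_line(P)
P[2]=.118; print(env.servo_line(P,velocity=.04,f_stop=18)); print(env.read_tool_pos(),env.read_ft_force(),env.read_clock())
c=env.capture("side"); cv2.imwrite("pics/s1.png",cv2.resize(c["image"][80:230,200:400],(800,600)))
E
```

```text
[[-0.12, 0.99, 0.0], [0.99, 0.12, -0.0], [-0.0, 0.0, -1.0]] [-0.32550823  0.54413872  1.41794357 -0.53908213  1.20023974  0.14274629]
1.8333 [0.62309192 0.23078252 0.20014252]
True
[0.62356414 0.23253638 0.13395536] [-0.38937298 -0.11685056  6.65899272] 3.0333
```

View pics/s1.png

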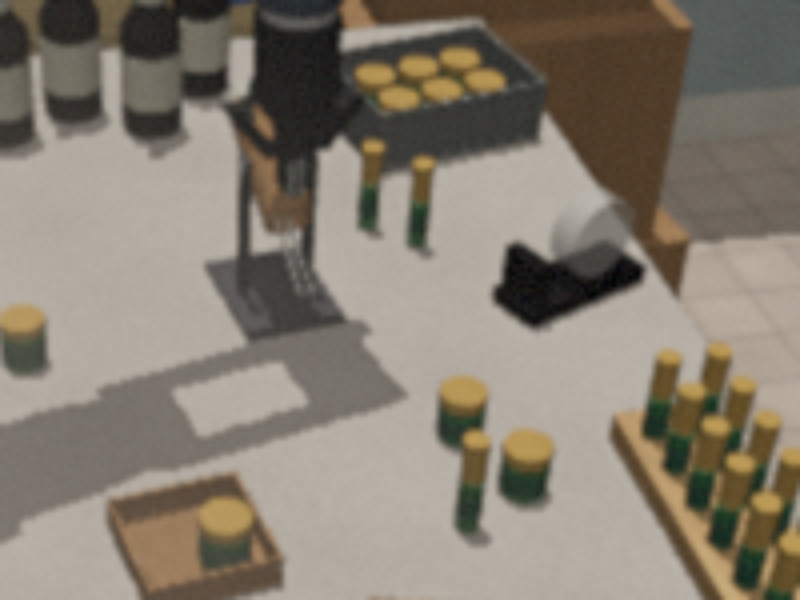

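The tube, at crop (290,200), is tipped close to its stop, with the cradle wires pointing down at (300,260). The bottle isn't visible yet, so I'll back off and check from the wrist.

```bash
python3 - <<'E'
from h import *
p=np.array(env.read_tool_pos()); p[2]=.22; env.servo_line(p)
e,n,q=frame(EH,.52); M=H+.05*e-.02*n; B=M+.047*e-.006*n
print("M",M,"B",B)
env.movep(B+.095*n,q); env.open_gripper(); print(env.read_clock(),env.read_tool_pos())
c=env.capture("wrist"); np.save("w2.npy",cloud(c)); cv2.imwrite("w2.png",c["image"]); cv2.imwrite("pics/w2.png",cv2.resize(c["image"],(800,600)))
E
```

```text
M [0.6225143  0.23638837 0.10279961] B [0.62705093 0.19885533 0.07423933]
5.175 [0.63270145 0.15197861 0.15668105]
```

View pics/w2.png

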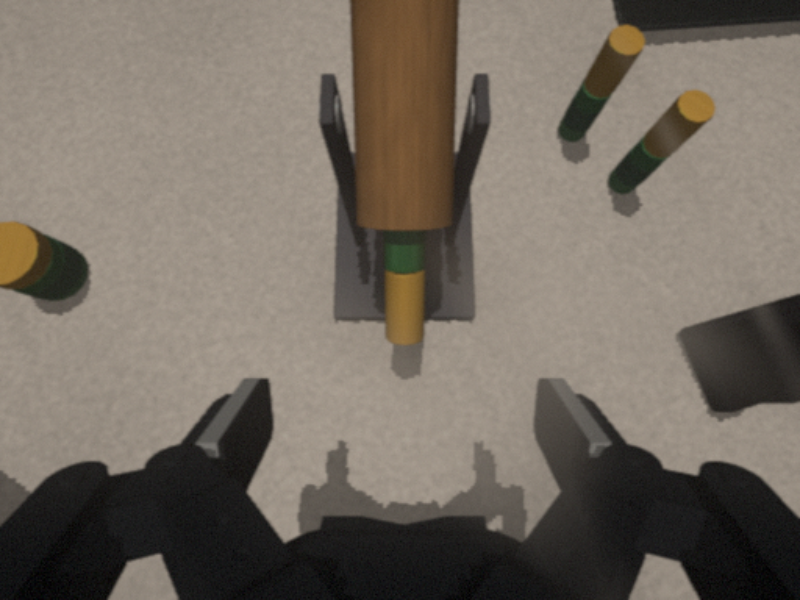

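The bottle is out: green glass then gold cap, from about (404,235) to the cap end at (404,345), with the mouth rim at row ~228. I'll fit its axis from the depth data.

```bash
python3 - <<'E'
from h import *
from scipy.optimize import least_squares
w=np.load("w2.npy"); e,n,q=frame(EH,.52); h=np.cross(-n,-e)
M=H+.05*e-.02*n; B=M+.047*e-.006*n
def loc(p): r=p-M; return np.stack([r@e,r@h,r@n],-1)
L=loc(w)
b=L[150:222,244:275].reshape(-1,3); b=b[(b[:,2]>-.02)&(b[:,2]<.03)]
print("bottle",len(b),b.min(0),b.max(0))
f=lambda a:np.hypot(b[:,1]-a[0]-a[1]*b[:,0],b[:,2]-a[2]-a[3]*b[:,0])-.011
s=least_squares(f,[0,0,-.006,0],loss="soft_l1",f_scale=.001); print(s.x,np.abs(s.fun).mean(),"s99",np.percentile(b[:,0],[1,99]))
t=L[20:148,225:295].reshape(-1,3); t=t[(t[:,2]>0)&(t[:,2]<.035)&(np.abs(t[:,1])<.02)]
f=lambda a:np.hypot(t[:,1]-a[0]-a[1]*t[:,0],t[:,2]-a[2]-a[3]*t[:,0])-.0245
s=least_squares(f,[0,0,0,0],loss="soft_l1",f_scale=.001); print("tube",s.x,np.abs(s.fun).mean(),np.percentile(t[:,0],[1,99,100]))
E
```

```text
bottle 1792 [ 0.00777836 -0.0108148  -0.00600379] [0.06795698 0.01122416 0.00767948]
[ 0.00018607  0.00098885 -0.00489618 -0.00498803] 0.0004325586549093154 s99 [0.00828252 0.06694114]
tube [ 0.00017391 -0.00023924  0.00092174  0.00112752] 0.0004949670794429914 [-0.07781909  0.00212141  0.00638216]
```

```bash
python3 - <<'E'
from h import *
e,n,q=frame(EH,.52); M=H+.05*e-.02*n; G=M+.049*e-.005*n-.0145*n
env.servo_line(G+.05*n,q,velocity=.12)
print(env.servo_line(G,q,velocity=.06,f_stop=8)); print((np.array(env.read_tool_pos())-G).round(4))
env.gripper_close(40); print(env.read_grip_width(),env.read_gripper_force(),env.read_ft_force(),env.read_clock())
if .018<env.read_grip_width()<.026:
    print(env.servo_line(G+.0125*n,q,velocity=.06,f_stop=15))
    print(env.servo_line(G+.0125*n+.055*e,q,velocity=.08,f_stop=15)); print(env.read_grip_width(),env.read_gripper_force())
    env.servo_line(np.array(env.read_tool_pos())+[0,-.06,.09],q)
c=env.capture("wrist"); np.save("w3.npy",cloud(c)); cv2.imwrite("pics/w3.png",c["image"]); print(env.read_clock())
E
```

```text
False
[ 0.0003 -0.0001  0.0003]
0.020758908470041443 39.03294861316681 [-0.11348389 -0.87266948  0.80132352] 7.45
False
False
0.02071825602598283 39.07043516635895
9.575
```

View pics/w3.png

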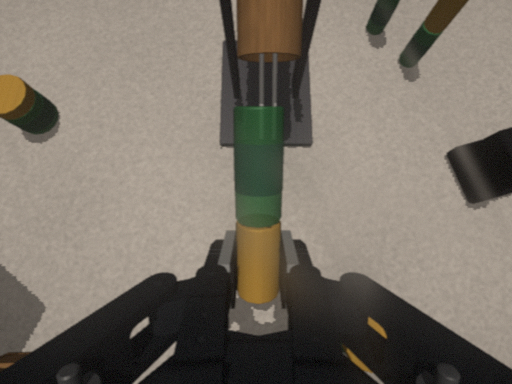

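The bottle is firmly gripped at the cap, with its tail at row ~105 and cap end at ~300, clear of the tube. Next I'll check its tilt in the grip and carry it to the tray. The plan is to tilt it cap-up so the tail touches down first and the finger tips stay above the rim when they open.

```bash
python3 - <<'E'
from h import *
from scipy.optimize import least_squares
w=np.load("w3.npy"); q0=np.array(env.read_eef_rot()); Rw=R.from_quat(q0[[1,2,3,0]]).as_matrix(); T=np.array(env.read_tool_pos())
L=(w-T)@Rw; b=L[108:220,240:279].reshape(-1,3); b=b[np.abs(b[:,2]+.02)<.03]
f=lambda a:np.hypot(b[:,1]-a[0]-a[1]*b[:,0],b[:,2]-a[2]-a[3]*b[:,0])-.011
s=least_squares(f,[0,0,-.0145,0],loss="soft_l1",f_scale=.001).x
print("axis in tool (y0,dy,z0,dz)",s,"x range",np.percentile(b[:,0],[1,99]))
e,n,q=frame(TE,-.49)
G=TR+TE*.028+[0,0,.16]
Tm=T.copy(); Tm[2]=.30
env.servo_line(Tm,frame(EH,0.2)[2]); 
env.movep(np.array([.62,-.10,.30]),frame(TE,-.2)[2]); env.movep(G,q); print(env.read_clock(),env.read_tool_pos(),env.read_grip_width())
c=env.capture("wrist"); np.save("w4.npy",cloud(c)); cv2.imwrite("pics/w4.png",c["image"])
E
```

```text
axis in tool (y0,dy,z0,dz) [-0.00035961  0.00499151 -0.01464321  0.00703606] x range [0.02510002 0.07179831]
12.5333 [ 0.59835239 -0.29238947  0.16117794] 0.020364237280211105
```

View pics/w4.png

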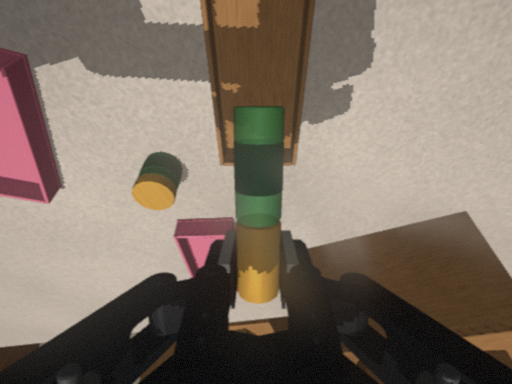

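```bash
python3 - <<'E'
from h import *
w=np.load("w4.npy"); TX=np.cross(TE,UP)
r=w-TR; m=(w[...,2]>.024)&(w[...,2]<.036); m[200:]=0; m[:,:195]=0; m[:,330:]=0; m[:,234:285][105:]=0
s=(r@TE)[m]; x=(r@TX)[m]; print("rim along",np.percentile(s,[0,2,98,100]),"across",np.percentile(x,[0,2,98,100]), "across mid", np.median(x[x>0]),np.median(x[x<0]),m.sum())
e,n,q=frame(TE,-.55)
G=TR+TE*.0176+UP*.039
env.servo_line(G+UP*.04,q,velocity=.1)
print(env.servo_line(G-UP*.006,q,velocity=.03,f_stop=1.5)); print(env.read_tool_pos(),G,env.read_ft_force(),env.read_clock())
c=env.capture("side"); cv2.imwrite("pics/s5.png",cv2.resize(c["image"][190:310,240:400],(800,600)))
E
```

```text
rim along [-0.06101691 -0.05922348  0.07793126  0.08036405] across [-0.03887396 -0.03848955  0.03683451  0.03727723] across mid 0.034467035591868526 -0.036198509491522306 2032
True
[ 0.59968173 -0.28329795  0.03792929] [ 0.60001512 -0.28299232  0.039     ] [-0.59092401 -0.9417099   2.14013821] 14.7667
```

View pics/s5.png

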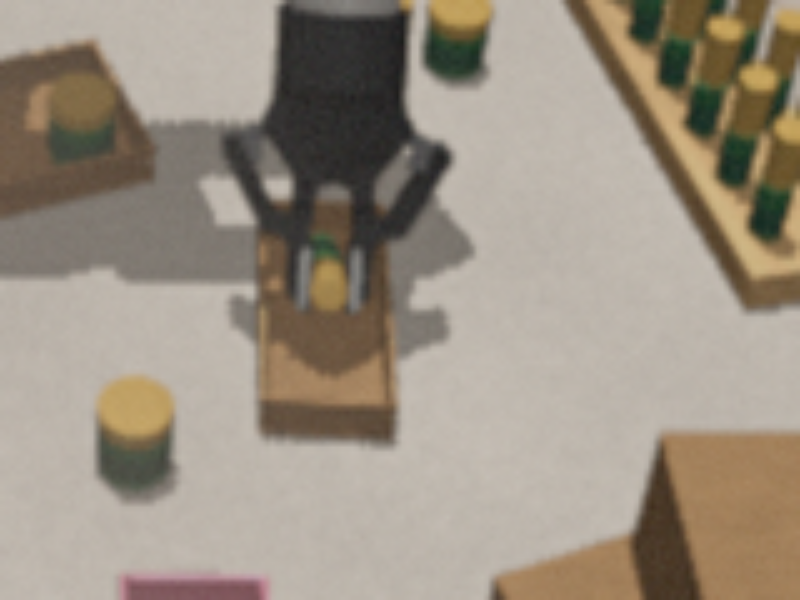

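The bottle is tail-down in the long tray, its cap at crop (328,285) between the fingers. It touched down within about 1 mm of the expected height. Next I'll release it.

```bash
python3 - <<'E'
from h import *
e,n,q=frame(TE,-.55)
env.open_gripper(); print(env.read_ft_force(),env.read_clock())
p=np.array(env.read_tool_pos()); env.servo_line(p+.06*n,q,velocity=.1); 
p=TR+UP*.20-TE*.02; env.movep(p,frame(TE,0)[2]); print(env.read_clock(),env.read_ft_force())
c=env.capture("wrist"); np.save("w6.npy",cloud(c)); cv2.imwrite("pics/w6.png",c["image"])
E
```

```text
[-0.21876375 -0.16907915 -0.03907186] 15.4583
16.85 [-0.35561332  0.03558702 -0.29960975]
```

View pics/w6.png

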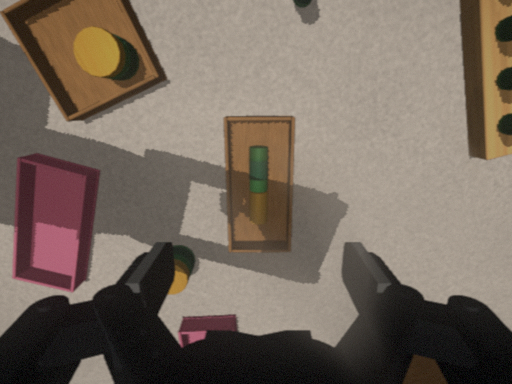

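The bottle lies flat in the long tray, from (259,147) to (259,223), centred and clear of the walls, and the gripper is clear. I'll check its height and position numerically, then hand in.

```bash
python3 - <<'E'
from h import *
w=np.load("w6.npy"); r=w[149:221,256:263].reshape(-1,3)-TR; r=r[r[:,2]>.018]
s=r@TE; print("along",s.min(),s.max(),"across",np.median(r@np.cross(TE,UP)),"top z",np.median(r[:,2]),np.polyfit(s,r[:,2],1))
if np.median(r[:,2])<.03 and abs(np.polyfit(s,r[:,2],1)[0])<.1: env.wait(.5); print(env.finish_job())
E
```

```text
along -0.04615838591707563 0.038957664375305456 across 0.00043854358337005187 top z 0.02333654764532142 [-0.00753336  0.023261  ]
the job is handed in; nothing more can be done
None
```

The bottle is lying flat and centred in the long brown tray, with the gripper clear, and I handed the job in at about 17 s; the judge gave no verdict.

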